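# Lock the control box cover with a quarter-turn screw

## Task

Take the orange screwdriver from its stand and lock the cover of the sloping control box: set the bit in the slot of the big brass screw, push the screw in against its spring and, still pushing, turn it clockwise a quarter turn, then let it spring back out so that it latches with its slot level. Touch the box only with the screwdriver, hang it back upright in its stand, and leave the foot pedal, the yellow bin and the white plate where they are.

Things in the scene. Friction and masses are not known exactly. Their poses are not given: they have to be found in the camera images.
- slot_mouth (a point): Centre of the outer end of the screw head, a round brass boss 46 mm across, 20 mm proud of the cover. z points out of the cover along the screw's axis, 35 degrees from vertical; x runs along the slot. The slot crosses the whole head, 10 mm deep (flat floor), 13 mm wide at the mouth, narrowing to 6.5 mm over the first 5 mm. The point moves and turns with the screw
- console: Blue control box with a sloping white cover that faces the robot, fixed. 200 mm wide (y), 180 mm deep (x), 40 mm high at its front edge, 166 mm at its back; the cover slopes 35 degrees from level, with the screw in its middle; a red dot up the slope from the screw marks unlocked, two green dots level with it mark locked. Origin under its centre, x towards its back
- screw_press (a joint): How far the screw is pushed in along its axis, m: 0 out, stop at 0.009. A spring pushes it out with about 5 N at 0 and 13 N at 0.009
- screw_turn (a joint): How far the screw is turned clockwise seen from outside (about minus z of slot_mouth), rad: about 0 unlocked, slot pointing up the slope; about 1.57 locked, slot level; stop at 1.66. A hidden bayonet blocks turning between about 0.13 and 1.28 unless the screw is pushed in at least 0.0055; past 1.28 it springs back out and is latched. Friction 0.08 N m
- driver_grip (a point): Centre of the screwdriver's orange handle, a flat-sided block 34 mm wide (x), 24 mm thick (y), 70 mm long (z). z points from bit to butt, up while it hangs. Below it a round black guard 50 mm across, 6 mm thick, then an 80 mm steel shaft with a flat bit, 22 mm wide along x, 4.5 mm thick along y. The bit's end lies 121 mm from this point, the guard's underside 41 mm. About 180 g
- driver_tip (a point): Centre of the end of the screwdriver's bit, axes as driver_grip; while it hangs in the stand it is 20 mm above the table
- driver_guard (a point): Centre of the underside of the screwdriver's guard, axes as driver_grip; it rests on the stand's top
- stand_hole (a point): Centre of the hole at the top face of the fixed blue screwdriver stand, 100 mm above the table. The top is 80 by 80 mm and 10 mm thick, the hole 34 mm square and through, free space below; z is up. The screwdriver hangs in it by its guard, handle up
- pedal: Grey foot pedal with a black tread, 160 by 90 mm, 60 mm high, standing on the table; origin under its centre. To be left alone
- bin: Yellow parts bin with screws in it, 130 by 90 mm, 60 mm high; origin under its centre. To be left alone
- nest: White plastic plate 120 by 120 mm with a raised bar, 38 mm high in all; origin under its centre. To be left alone
- driver: The screwdriver; its origin is the centre of the bit's end, axes as driver_grip
Things that resemble listed ones, but are neither listed nor needed, are in the scene too. What is shaped like the part that bears stand_hole but green or purple is not meant.

How it is judged:
On the way, in this order (a step that is already met when the one before it is completed fails the run):
1. the screw is pushed in with the screwdriver's bit in its slot (value of joint screw_press above 0.004 m and value of joint screw_turn below 1 rad and distance between driver_tip and slot_mouth below 0.016 m and z of driver_tip in the frame of slot_mouth below -0.005 m), for 0.1 s.
2. with the bit still in the slot, the screw has been turned clockwise to its latch (value of joint screw_turn above 1.25 rad and distance between driver_tip and slot_mouth below 0.018 m and z of driver_tip in the frame of slot_mouth below -0.003 m), for 0.05 s.
At the end, for the whole second after the job is handed in: the screw is turned at least 1.25 rad clockwise and has sprung back out to within 2.5 mm (latched); the screwdriver hangs at rest in its stand, handle up, within 7 degrees of upright, its guard within 15 mm of the hole's top centre (value of joint screw_turn above 1.25 rad and value of joint screw_press below 0.0025 m and distance between driver_guard and stand_hole below 0.015 m and angle between driver_grip's own z axis and vertical below 0.12 rad and height (world z) of driver_grip above 0.13 m and linear speed of driver below 0.03 m/s); the robot touches nothing.
It fails at once if the foot pedal was moved by more than 30 mm (distance of pedal from where it was at the start of the episode above 0.03 m).
It fails at once if the yellow bin was moved by more than 30 mm (distance of bin from where it was at the start of the episode above 0.03 m).
It fails at once if the white plate was moved by more than 30 mm (distance of nest from where it was at the start of the episode above 0.03 m).
It fails at once if the gripper's fingers pushed on the control box or its screw; the screw is to be driven with the screwdriver (contact force between the fingers and console above 5 N).
It also fails if it takes over 51 s, if anything falls off the work surface, if the arm or the gripper's body presses on something with over 40 N, if the wrist force passes 120 N, or if a joint passes its speed limit or range.

## Robot

A 6-joint arm with a two-finger parallel gripper is mounted at the origin on the work surface. World frame = base frame: x ahead of the robot, y to its left, z up, the work surface at z = 0. Lengths are in m, angles in rad, forces in N, time in s.
With the tool pointing down it reaches from about 0.35 to 0.975 m from the base axis. Payload 4.9 kg.
Tool frame: the origin (TCP) lies midway between the tips of the shut fingers; the grasp point (between the pads) lies 19 mm behind it; z points along the fingers, y is the direction in which the jaws open and shut (so a half turn about z gives the same grasp; the last joint's range is limited). The gripper opens to 85 mm and grips with 20 to 120 N. Pads are 22 mm wide; open, the fingers measure 114 mm over their backs; the gripper's body (76 mm by 85 mm) begins 54 mm behind the grasp point. The pads swing forward as they close: fully open they stand 13 mm farther back than shut.
Start: joints at [-1.443, 0.053, 1.613, -0, 1.476, -0.119], TCP at [0.153, -0.606, 0.231] pointing down, gripper open.
Joint ranges: [-3.01, 3.01], [-1.01, 2.22], [0.06, 2.58], [-1.02, 4.17], [0.09, 2.62], [-3.14, 3.14]. Speed limits (rad/s): [2.57, 2.57, 3.14, 3.14, 3.14, 3.14].

## Interface

Orientations are given as a unit quaternion [w, x, y, z].
In Python, from plant import state, grab_frame, camera_params, job_done, boxes_of gives the robot as it stands.
- The arm moves only by the tool step_arm, never from a script. Its argument "steps" is a list of rows, each a list of 4 numbers: the shift along the tool's x, y, z in mm, then the turn about the tool's z in degrees. A call has 1 to 8 rows; each row shifts and turns the pose as measured when the row begins, along the tool's axes as they then stand; what a row does not reach is not made up. A row lasts 1/10 s, in which the tool goes at most 50 mm and 8.59 degrees, less where a joint would pass 70% of its speed; a pose out of reach is approached as far as the arm can. A call is refused whole if a number of a shift passes 50 or a number of a turn 8.59, either way. A call with a gripper value outside its range is refused whole. "claw" is the opening in per cent of the stroke, from 0 (shut) to 100 (fully open), set as the call begins (left out, the last holds). The fingers move at their own pace and stop on an object; the grip force is fixed at half the most. Time passes only in rows, so rows that do not move let the fingers close. It gives the time, the measured TCP pose, the force and the opening at its end, in the units of the state.
- state(): the state, without advancing time (a new reading comes with each control period).
- grab_frame(name): name is "scene" or "side" or "wrist"; returns (picture, depth): 400x640x3 uint8, red, green, blue; 400x640 float32, m along the optical axis (not along the pixel's ray), 0 where there is no reading.
- camera_params(name): a dict with "mtx" (3x3 intrinsics, pixels), "k1" (the pictures are not rectified: a ray, as slopes to the right and down, at radius r is drawn at 1 + k1 r^2 times it, then the intrinsics apply), "extrinsics" (4x4, takes a point from camera to world coordinates); the wrist camera has in their place "T_tool_cam" (4x4, takes a point from camera to tool coordinates, whose origin is the TCP and whose axes are the flange's). Camera axes: x right, y down, z forward; pixel columns grow to the right and rows downward; lengths in m; the calibration is good to about 2 mm. A picture is of the moment at which its call begins: read the wrist's pose just before it. camera_params takes no time and is no camera call.
- job_done(): hands the job in, once; it reports no verdict.
Trained networks look in the newest picture that a camera, given by its name, has taken for a name from the list of things; names that differ only in an ending like _2 or _b are one class to them, and where a whole thing is asked for, a point or a joint stands for the part that bears it (a point fixed in the world has none). Each returns a list of dicts, best first, with "p" (0 to 1); they miss things now and then, are a little off and sometimes report something else, mostly with a low value. They report only what shows in the picture. A call takes as long as a camera call. They do not tell look-alikes from the thing itself.
- boxes_of(camera, label): "box" ([left, top, width, height] in pixels, round what is visible of it).
The state is a dict: "time": time; "joint_pos": joint angles; "joint_vel": joint speeds; "joint_efforts": joint torques, N m; "tool_pos": TCP position; "tool_rot": TCP orientation; "contact_force": force on the tool from outside, world axes, zero at the start; "ft_torque": the same for the moment, N m; "gripper_width": opening from 0.0 (shut) to 1.0 (fully open).
Only numpy, scipy, OpenCV 4.12 (cv2) and the standard library are available. Lean on these libraries where they do the work, as an engineer would, in place of code of your own. Each camera call takes 0.05 s, during which the arm holds its last target. There are 200 camera calls.

## Working session

There is one attempt and no reset: what is moved stays moved. The work goes in short steps, Python scripts to look and compute and a tool call to move; the robot and the scene stay as the last step left them, time stands still between calls to the robot, and variables do not carry over. Pictures are saved under pics/ and viewed, about 8 in all and at most 12, crops included, and the job is handed in when it is done.

Besides the shell and the picture viewer there is one more tool, called as name([rows], argument=value, ...), one row to a line, values as JSON. step_arm: Moves the arm, as the interface text tells. Its arguments: {"type":"object","properties":{"steps":{"type":"array"},"claw":{"type":"number"}},"required":["steps"]}

```bash
mkdir -p pics
cat > h.py <<'E'
import numpy as np, cv2
from plant import state, grab_frame, camera_params, job_done, boxes_of
from scipy.spatial.transform import Rotation as R
def tool(s=None):
    s=s or state(); T=np.eye(4); w,x,y,z=s["tool_rot"]
    T[:3,:3]=R.from_quat([x,y,z,w]).as_matrix(); T[:3,3]=s["tool_pos"]; return T
def grab(n):
    T=tool(); im,d=grab_frame(n); p=camera_params(n)
    E=T@np.array(p["T_tool_cam"]) if n=="wrist" else np.array(p["extrinsics"])
    return im,d,E,p
def ray(p,u,v):
    K=np.array(p["mtx"]); a=np.array([(u-K[0,2])/K[0,0],(v-K[1,2])/K[1,1]]); b=a.copy()
    for _ in range(20): b=a/(1+p["k1"]*(b@b))
    return np.array([b[0],b[1],1.])
def xyz(d,E,p,u,v,z=None):
    z=z or float(np.median(d[int(v)-1:int(v)+2,int(u)-1:int(u)+2])); return E[:3,:3]@(ray(p,u,v)*z)+E[:3,3]
def onz(E,p,u,v,h):
    r=E[:3,:3]@ray(p,u,v); return E[:3,3]+r*(h-E[2,3])/r[2]
def cloud(d,E,p):
    K=np.array(p["mtx"]); v,u=np.mgrid[0:d.shape[0],0:d.shape[1]]
    a=np.stack([(u-K[0,2])/K[0,0],(v-K[1,2])/K[1,1]],-1); b=a.copy()
    for _ in range(10): b=a/(1+p["k1"]*(b**2).sum(-1,keepdims=True))
    c=np.concatenate([b,np.ones_like(b[...,:1])],-1)*d[...,None]
    return c@E[:3,:3].T+E[:3,3]
def save(n,im): cv2.imwrite("pics/"+n+".png",im[...,::-1])
E
python3 - <<'E'
from h import *
np.set_printoptions(precision=3,suppress=True)
print(state())
ims=[]
for n in ("scene","side"):
    im,d,E,p=grab(n); ims.append(im); print(n,E[:3,3],E[:3,2])
    for l in ("driver","console","stand_hole","slot_mouth","driver_grip","pedal","bin","nest"):
        for b in boxes_of(n,l)[:3]:
            x,y,w,h=b["box"]; u,v=x+w/2,y+h/2
            print(l,round(b["p"],2),[round(q) for q in b["box"]],xyz(d,E,p,u,v))
    save(n,im)
print(camera_params("wrist"))
E
```

```text
{'time': 0.0, 'joint_pos': array([-1.443,  0.053,  1.614, -0.   ,  1.476, -0.119]), 'joint_vel': array([-0.   ,  0.001, -0.   ,  0.002,  0.001, -0.   ]), 'joint_efforts': array([  0.   , -39.367, -37.018,  -0.   ,   0.007,  -0.   ]), 'tool_pos': array([ 0.153, -0.605,  0.23 ]), 'tool_rot': array([-0.001,  0.992,  0.123, -0.   ]), 'contact_force': array([-0.511,  0.457, -0.273]), 'ft_torque': array([-0.014, -0.044,  0.039]), 'gripper_width': 0.999461054524942}
scene [1.229 0.826 0.912] [-0.538 -0.571 -0.62 ]
driver 0.74 [390, 201, 24, 46] [0.474 0.316 0.13 ]
console 0.88 [249, 177, 95, 87] [0.671 0.142 0.141]
stand_hole 0.87 [416, 241, 53, 63] [0.422 0.426 0.004]
stand_hole 0.64 [373, 217, 52, 57] [0.462 0.308 0.042]
stand_hole 0.59 [358, 179, 47, 46] [0.325 0.125 0.007]
driver_grip 0.93 [390, 203, 24, 48] [0.474 0.315 0.12 ]
driver_grip 0.48 [234, 138, 51, 40] [ 0.502 -0.251  0.052]
pedal 0.89 [233, 140, 52, 37] [ 0.503 -0.251  0.052]
bin 0.78 [187, 160, 51, 42] [ 0.688 -0.235  0.061]
bin 0.41 [372, 216, 54, 59] [0.464 0.307 0.045]
nest 0.59 [311, 267, 67, 60] [0.677 0.324 0.019]
side [0.073 0.895 0.844] [ 0.391 -0.695 -0.603]
console 0.89 [261, 155, 92, 100] [0.581 0.074 0.1  ]
stand_hole 0.87 [277, 261, 51, 64] [0.427 0.341 0.084]
stand_hole 0.61 [336, 238, 45, 61] [0.356 0.199 0.075]
slot_mouth 0.6 [301, 190, 20, 17] [0.581 0.049 0.108]
driver_grip 0.87 [285, 242, 26, 42] [0.456 0.316 0.142]
pedal 0.72 [288, 243, 20, 37] [0.453 0.316 0.148]
pedal 0.64 [367, 155, 51, 36] [ 0.463 -0.28   0.049]
bin 0.65 [316, 145, 42, 34] [ 0.647 -0.233  0.056]
nest 0.64 [192, 248, 70, 43] [0.67  0.325 0.014]
{'mtx': array([[352.305,   0.   , 322.299],
       [  0.   , 352.305, 201.185],
       [  0.   ,   0.   ,   1.   ]]), 'k1': -0.048033603261956576, 'T_tool_cam': array([[ 0.   , -0.966, -0.259,  0.064],
       [ 1.   ,  0.   , -0.   ,  0.001],
       [ 0.   , -0.259,  0.966, -0.143],
       [ 0.   ,  0.   ,  0.   ,  1.   ]])}
```

Run:
```python
import cv2,numpy as np
a=cv2.imread("pics/scene.png")[120:340,160:500]; b=cv2.imread("pics/side.png")[120:340,160:500]
cv2.imwrite("pics/both.png",cv2.resize(np.vstack([a,b]),None,fx=1.36,fy=1.36,interpolation=cv2.INTER_CUBIC) if 0 else np.vstack([cv2.resize(a,(460,298)),cv2.resize(b,(460,298))]))
```

```text
(no output)
```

View pics/both.png

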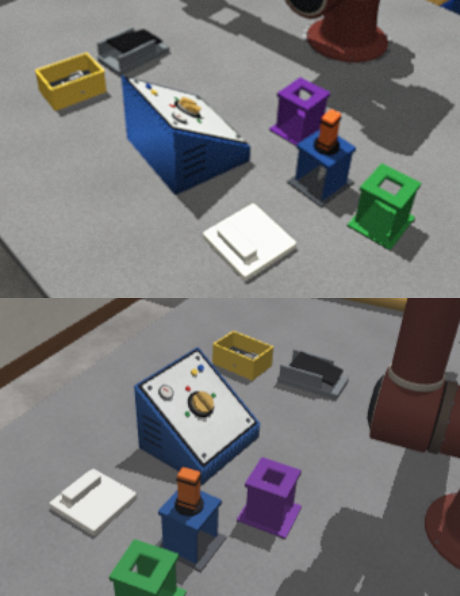

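Run:
```python
from h import *
np.set_printoptions(precision=3,suppress=True)
for n in ("scene","side"):
    im,d,E,p=grab(n); P=cloud(d,E,p); hsv=cv2.cvtColor(im,cv2.COLOR_RGB2HSV); H,S,V=[hsv[...,i].astype(int) for i in range(3)]
    ok=d>0
    box=lambda x0,x1,y0,y1:(P[...,0]>x0)&(P[...,0]<x1)&(P[...,1]>y0)&(P[...,1]<y1)&ok
    m=(H>5)&(H<16)&(S>180)&(V>100)&box(.35,.55,.2,.4)&(P[...,2]>.11); Q=P[m]
    print(n,"handle",m.sum(),Q.min(0),Q.max(0),Q.mean(0))
    t=m&(P[...,2]>Q[:,2].max()-.006); 
    T=P[t]; r=cv2.minAreaRect((T[:,:2]*1000).astype(np.float32)); print("top",t.sum(),T.mean(0),r)
    m=(H>100)&(H<125)&(S>120)&box(.38,.54,.22,.4)&(P[...,2]>.092)&(P[...,2]<.11); r=cv2.minAreaRect((P[m][:,:2]*1000).astype(np.float32)); print("stand",m.sum(),P[m].mean(0),r)
    m=(S<50)&(V>130)&box(.5,.75,-.05,.2)&(P[...,2]>.045)&(P[...,2]<.17); Q=P[m]
    for _ in range(5):
        c=Q.mean(0); nrm=np.linalg.svd(Q-c,full_matrices=False)[2][2]; nrm*=np.sign(nrm[2]); Q=Q[abs((Q-c)@nrm)<.004]
    print("cover",len(Q),c,nrm,"tilt",np.degrees(np.arccos(nrm[2])),"yaw",np.degrees(np.arctan2(-nrm[1],-nrm[0])))
    h=(P-c)@nrm; m=(h>.012)&(h<.026)&box(.5,.75,-.05,.2)&(np.linalg.norm(P-c,axis=-1)<.06); print("boss",m.sum(),P[m].mean(0),np.median(h[m]),(P[m].max(0)+P[m].min(0))/2)
    mm=m&(h>.017);print("bosstop",mm.sum(),P[mm].mean(0),P[mm].min(0),P[mm].max(0))
```

```text
scene handle 211 [0.447 0.294 0.12 ] [0.48  0.317 0.18 ] [0.468 0.308 0.155]
top 65 [0.463 0.305 0.176] ((463.26995849609375, 304.24688720703125), (32.11388397216797, 20.76091766357422), 3.300332546234131)
stand 475 [0.471 0.309 0.1  ] ((459.39715576171875, 301.2413330078125), (82.53837585449219, 85.33030700683594), 89.89125061035156)
cover 1148 [0.6   0.058 0.11 ] [-0.568  0.082  0.819] tilt 35.020090513732086 yaw -8.264030219596272
boss 88 [0.588 0.055 0.122] 0.01598473227834533 [0.584 0.052 0.12 ]
bosstop 20 [0.585 0.053 0.123] [0.57  0.033 0.113] [0.598 0.074 0.134]
side handle 192 [0.442 0.292 0.121] [0.476 0.319 0.177] [0.457 0.31  0.159]
top 106 [0.457 0.306 0.174] ((458.0095520019531, 305.2611389160156), (33.05915069580078, 23.744678497314453), 8.126784324645996)
stand 561 [0.448 0.314 0.098] ((456.7823486328125, 303.88714599609375), (80.74267578125, 82.09353637695312), 0.21612055599689484)
cover 2748 [0.588 0.057 0.103] [-0.567  0.083  0.819] tilt 34.97919530499418 yaw -8.34294515794147
boss 147 [0.582 0.053 0.118] 0.016139859867318574 [0.581 0.053 0.118]
bosstop 54 [0.581 0.056 0.12 ] [0.561 0.032 0.109] [0.597 0.078 0.132]
```

step_arm([
  [0,50,0,0],
  [0,50,0,0],
  [0,50,0,0],
  [0,50,0,0],
  [0,50,0,0],
  [0,50,0,0],
  [0,50,0,0],
])

```text
time: 1.7
tool_pos: [0.2357, -0.9327, 0.2251]
tool_rot: [-0.004, 0.992, 0.123, -0.0]
contact_force: [0.9, -1.7, 1.3]
gripper_width: 0.999
```

step_arm([
  [0,50,0,0],
  [0,50,0,0],
  [0,50,0,0],
])

```text
time: 2.0
tool_pos: [0.2494, -0.9878, 0.1833]
tool_rot: [0.006, 0.992, 0.123, 0.002]
contact_force: [-0.5, -0.3, -5.7]
gripper_width: 1.0
```

step_arm([
  [0,50,-40,0],
  [0,50,-40,0],
  [0,50,-40,0],
  [0,50,-40,0],
])

```text
time: 2.4
tool_pos: [0.2504, -0.9938, 0.2813]
tool_rot: [0.061, 0.991, 0.122, 0.01]
contact_force: [-0.3, 0.7, 0.6]
gripper_width: 1.002
```

```bash
python3 -c "
from h import *
s=state();print(s['joint_pos'],tool(s)[:3,2])"
```

```text
[-1.40015437  1.13220089  0.05496102  0.01418324  1.8306629  -0.0707662 ] [ 0.03446533 -0.11929563 -0.9922604 ]
```

step_arm([
  [0,-50,0,0],
  [0,-50,0,0],
  [0,-50,0,0],
  [0,-50,0,0],
  [0,-50,0,0],
  [0,-50,0,0],
  [0,-50,0,0],
  [0,-50,0,0],
])

```text
time: 3.2
tool_pos: [0.1668, -0.6722, 0.2959]
tool_rot: [0.117, 0.986, 0.122, 0.012]
contact_force: [0.4, -0.4, 0.7]
gripper_width: 1.001
```

step_arm([
  [0,-50,0,0],
  [0,-50,0,0],
  [0,-50,0,0],
  [0,-50,0,0],
  [0,-50,0,0],
])

```text
time: 3.7
tool_pos: [0.1067, -0.44, 0.2735]
tool_rot: [0.154, 0.98, 0.122, 0.01]
contact_force: [-0.4, 0.8, 1.4]
gripper_width: 1.002
```

```bash
python3 -c "
from h import *
s=state();print(s['joint_pos'],tool(s)[:3,2])"
```

```text
[-1.5250595  -0.64373773  2.12268711  0.04481255  1.35625507 -0.20549856] [ 0.05751084 -0.29921051 -0.9524524 ]
```

step_arm([
  [0,50,0,0],
  [0,50,0,0],
  [0,50,0,0],
  [0,50,0,0],
])

```text
time: 4.1
tool_pos: [0.151, -0.5936, 0.3414]
tool_rot: [0.171, 0.978, 0.122, 0.01]
contact_force: [-0.7, -0.5, 1.7]
gripper_width: 0.999
```

step_arm([
  [0,0,-50,0],
  [0,0,-50,0],
  [0,0,-50,0],
])

```text
time: 4.4
tool_pos: [0.1434, -0.5517, 0.48]
tool_rot: [0.175, 0.977, 0.122, 0.01]
contact_force: [0.6, -0.3, 1.0]
gripper_width: 1.002
```

step_arm([
  [0,0,50,0],
  [0,0,50,0],
  [0,0,50,0],
])

```text
time: 4.7
tool_pos: [0.1542, -0.6128, 0.3944]
tool_rot: [0.217, 0.969, 0.121, 0.009]
contact_force: [1.7, -1.3, 0.0]
gripper_width: 0.999
```

step_arm([
  [0,-20,0,0],
  [0,-20,0,0],
  [0,-20,0,0],
  [0,-20,0,0],
])

```text
time: 5.1
tool_pos: [0.1357, -0.5443, 0.3827]
tool_rot: [0.234, 0.965, 0.121, 0.009]
contact_force: [-1.2, -0.1, 0.5]
gripper_width: 1.001
```

step_arm([
  [0,20,0,0],
  [0,20,0,0],
  [0,20,0,0],
  [0,20,0,0],
])

```text
time: 5.5
tool_pos: [0.1536, -0.6095, 0.4529]
tool_rot: [0.257, 0.959, 0.12, 0.009]
contact_force: [0.9, 0.1, -0.3]
gripper_width: 0.999
```

step_arm([
  [0,0,0,0],
  [0,0,0,0],
  [0,0,0,0],
  [0,0,0,0],
])

```text
time: 5.9
tool_pos: [0.1535, -0.6085, 0.4763]
tool_rot: [0.273, 0.954, 0.12, 0.009]
contact_force: [-0.0, -0.2, 0.1]
gripper_width: 1.0
```

step_arm([
  [0,10,0,0],
  [0,10,0,0],
])

```text
time: 6.1
tool_pos: [0.1579, -0.6243, 0.4874]
tool_rot: [0.274, 0.954, 0.12, 0.009]
contact_force: [-0.5, -0.2, -0.1]
gripper_width: 1.001
```

step_arm([
  [0,0,-10,0],
  [0,0,-10,0],
])

```text
time: 6.3
tool_pos: [0.1564, -0.6146, 0.5028]
tool_rot: [0.271, 0.955, 0.12, 0.009]
contact_force: [-0.2, 0.9, 0.1]
gripper_width: 1.003
```

step_arm([
  [20,0,0,0],
  [20,0,0,0],
])

```text
time: 6.5
tool_pos: [0.1938, -0.6052, 0.5041]
tool_rot: [0.273, 0.955, 0.118, 0.008]
contact_force: [0.7, -0.4, 0.1]
gripper_width: 0.997
```

step_arm([
  [0,0,0,8],
  [0,0,0,8],
])

```text
time: 6.7
tool_pos: [0.1961, -0.604, 0.5055]
tool_rot: [0.269, 0.962, -0.019, 0.048]
contact_force: [0.5, -0.5, -0.5]
gripper_width: 1.0
```

step_arm([
  [0,0,0,-8],
  [0,0,0,-8],
])

```text
time: 6.9
tool_pos: [0.1965, -0.6033, 0.5068]
tool_rot: [0.273, 0.955, 0.118, 0.01]
contact_force: [-0.0, -0.2, 0.9]
gripper_width: 1.002
```

step_arm([
  [0,-25,-43,0],
  [0,-25,-43,0],
  [0,-25,-43,0],
  [0,0,0,0],
  [0,0,0,0],
])

```text
time: 7.4
tool_pos: [0.1684, -0.47, 0.5793]
tool_rot: [0.271, 0.955, 0.119, 0.009]
contact_force: [-0.1, -0.7, -1.0]
gripper_width: 0.997
```

step_arm([
  [0,25,43,0],
  [0,25,43,0],
  [0,25,43,0],
  [0,0,0,0],
  [0,0,0,0],
])

```text
time: 7.9
tool_pos: [0.1967, -0.6037, 0.5058]
tool_rot: [0.271, 0.955, 0.119, 0.009]
contact_force: [-0.0, 0.2, 0.4]
gripper_width: 0.999
```

step_arm([
  [0,43,-25,0],
  [0,43,-25,0],
  [0,43,-25,0],
  [0,0,0,0],
  [0,0,0,0],
])

```text
time: 8.4
tool_pos: [0.2198, -0.6728, 0.6172]
tool_rot: [0.255, 0.959, 0.12, 0.008]
contact_force: [-0.1, 0.4, -0.1]
gripper_width: 1.001
```

step_arm([
  [0,-43,25,0],
  [0,-43,25,0],
  [0,-43,25,0],
  [0,0,0,0],
  [0,0,0,0],
])

```text
time: 8.9
tool_pos: [0.1948, -0.5946, 0.4753]
tool_rot: [0.251, 0.961, 0.12, 0.007]
contact_force: [0.1, -0.6, 2.0]
gripper_width: 1.001
```

```bash
python3 -c "
from h import *
s=state();print(s['joint_pos'],tool(s)[:3,2])"
```

```text
[-1.36066321 -0.30072096  1.59509093 -0.02834015  1.34072852 -0.03882495] [ 0.074185   -0.48009415 -0.87407448]
```

step_arm([
  [0,25,-43,0],
  [0,25,-43,0],
  [0,25,-43,0],
  [0,0,0,0],
  [0,0,0,0],
])

```text
time: 9.4
tool_pos: [0.2025, -0.5962, 0.6247]
tool_rot: [0.248, 0.961, 0.12, 0.007]
contact_force: [0.3, -0.7, -0.8]
gripper_width: 0.995
```

step_arm([
  [0,-10,17,0],
  [0,-10,17,0],
  [0,-10,17,0],
  [0,-10,17,0],
  [0,-10,17,0],
  [0,-10,17,0],
  [0,0,0,0],
])

```text
time: 10.1
tool_pos: [0.1969, -0.5979, 0.5208]
tool_rot: [0.262, 0.958, 0.119, 0.009]
contact_force: [0.3, 1.2, -1.0]
gripper_width: 1.004
```

step_arm([
  [0,-25,43,0],
  [0,-25,43,0],
  [0,-25,43,0],
  [0,0,0,0],
  [0,0,0,0],
])

```text
time: 10.6
tool_pos: [0.1911, -0.6035, 0.3823]
tool_rot: [0.27, 0.955, 0.119, 0.009]
contact_force: [0.1, -0.2, 1.7]
gripper_width: 0.998
```

step_arm([
  [0,50,0,0],
  [0,-50,0,0],
  [0,50,0,0],
  [0,-50,0,0],
  [0,50,0,0],
  [0,-50,0,0],
])

```text
time: 11.2
tool_pos: [0.1963, -0.6204, 0.3457]
tool_rot: [0.21, 0.97, 0.121, 0.005]
contact_force: [-0.4, 1.9, 2.0]
gripper_width: 0.998
```

step_arm([
  [0,0,-50,0],
  [0,0,50,0],
  [0,0,-50,0],
  [0,0,50,0],
  [0,0,-50,0],
  [0,0,50,0],
])

```text
time: 11.8
tool_pos: [0.1947, -0.6045, 0.3583]
tool_rot: [0.186, 0.975, 0.123, 0.003]
contact_force: [0.7, -1.7, 4.3]
gripper_width: 0.998
```

```bash
python3 -c "
from h import *
s=state();print(s['joint_pos'],s['joint_vel'],tool(s)[:3,2])"
```

```text
[-1.36585917 -0.20465614  1.67972362 -0.02446683  1.29339336 -0.04373784] [-0.02460073  0.52827698  0.34015629  0.00240505 -0.53483076 -0.00145679] [ 0.05114229 -0.36166659 -0.93090373]
```

step_arm([
  [0,50,0,0],
  [0,-50,0,0],
  [0,50,0,0],
  [0,-50,0,0],
  [0,50,0,0],
  [0,-50,0,0],
  [0,50,0,0],
  [0,-50,0,0],
])

```text
time: 12.6
tool_pos: [0.2003, -0.6212, 0.2701]
tool_rot: [0.075, 0.989, 0.126, -0.006]
contact_force: [-0.1, 2.5, -1.5]
gripper_width: 1.0
```

step_arm([
  [0,50,0,0],
  [0,-50,0,0],
  [0,50,0,0],
  [0,-50,0,0],
  [0,50,0,0],
  [0,-50,0,0],
  [0,50,0,0],
  [0,-50,0,0],
])

```text
time: 13.4
tool_pos: [0.2022, -0.6214, 0.1638]
tool_rot: [-0.048, 0.99, 0.129, -0.017]
contact_force: [-0.4, 3.7, -2.2]
gripper_width: 1.001
```

step_arm([
  [0,-50,-25,0],
  [0,50,-25,0],
  [0,-50,-25,0],
  [0,50,-25,0],
])

```text
time: 13.8
tool_pos: [0.2026, -0.6083, 0.2155]
tool_rot: [-0.091, 0.987, 0.129, -0.02]
contact_force: [0.7, -1.6, -0.6]
gripper_width: 1.001
```

step_arm([
  [0,0,0,0],
  [0,0,0,0],
])

```text
time: 14.0
tool_pos: [0.204, -0.6141, 0.2155]
tool_rot: [-0.09, 0.987, 0.129, -0.02]
contact_force: [0.3, 0.3, 0.3]
gripper_width: 0.998
```

step_arm([
  [0,0,-50,0],
  [0,0,-50,0],
  [0,0,50,0],
  [0,0,-50,0],
  [0,0,50,0],
  [0,0,-50,0],
  [0,0,50,0],
  [0,0,-50,0],
])

```text
time: 14.8
tool_pos: [0.2043, -0.6001, 0.2825]
tool_rot: [-0.15, 0.98, 0.129, -0.026]
contact_force: [-0.4, 3.7, -14.4]
gripper_width: 0.996
```

step_arm([
  [0,0,0,0],
])

```text
time: 14.9
tool_pos: [0.2043, -0.5998, 0.2868]
tool_rot: [-0.147, 0.98, 0.129, -0.026]
contact_force: [0.7, -0.9, 3.9]
gripper_width: 1.001
```

```bash
python3 -c "
from h import *
s=state();print(s['joint_pos'],s['joint_vel'],tool(s)[:3,2])"
```

```text
[-1.34913297  0.24336384  1.33123651 -0.02545816  1.86568796 -0.04474947] [ 0.00114158  0.03040628  0.40964224 -0.00050503 -0.02147154  0.0011611 ] [-0.08845728  0.2817179  -0.95541108]
```

step_arm([
  [0,47,-15,0],
  [0,47,-15,0],
  [0,47,-15,0],
  [0,47,-15,0],
  [0,47,-15,0],
  [0,47,-15,0],
  [0,47,-15,0],
])

```text
time: 15.6
tool_pos: [0.2779, -0.8712, 0.2901]
tool_rot: [-0.135, 0.982, 0.13, -0.024]
contact_force: [-5.0, 5.3, 58.0]
gripper_width: 0.996
```

step_arm([
  [0,40,-45,0],
  [0,40,-45,0],
])

```text
time: 15.8
tool_pos: [0.2764, -0.8764, 0.2896]
tool_rot: [-0.126, 0.983, 0.131, -0.021]
contact_force: [0.2, -1.5, 7.7]
gripper_width: 1.002
```

```bash
python3 -c "
from h import *
s=state();print(s['joint_pos'],s['joint_vel'],tool(s)[:3,2])"
```

```text
[-1.34102885  1.1309337   0.05480797 -0.02095492  2.21153866 -0.04458887] [-0.02092365 -0.01136471  0.00064682  0.0222891  -0.04130465 -0.01200284] [-0.07397166  0.2425029  -0.96732649]
```

step_arm([
  [0,50,0,0],
  [0,50,0,0],
  [0,50,-10,0],
  [0,50,-10,0],
])

```text
time: 16.2
tool_pos: [0.2834, -0.9239, 0.2523]
tool_rot: [-0.058, 0.99, 0.131, -0.01]
contact_force: [-0.4, 0.1, -0.5]
gripper_width: 0.996
```

```bash
python3 -c "
from h import *
s=state();print(s['joint_pos'],s['joint_vel'],tool(s)[:3,2])"
```

```text
[-1.34707572  1.16116213  0.05496965 -0.01148363  2.04227586 -0.04470661] [-0.01422987  0.00395372  0.00067687  0.02409887 -0.37551467 -0.00515981] [-0.03583764  0.11139509 -0.9931298 ]
```

```bash
cat >> h.py <<'E'
def plan(goal,yaw=None,step=45,n=8,T=None,turn=8.5):
    "rows toward goal (world pos of TCP), tool-x azimuth yaw(deg), spin about tool z only"
    T=tool() if T is None else T.copy(); rows=[]
    for _ in range(n):
        d=np.array(goal)-T[:3,3]; L=np.linalg.norm(d)*1000
        d=d*1000*min(1,step/max(L,1e-9)); a=0
        if yaw is not None:
            a=-((yaw-np.degrees(np.arctan2(T[1,0],T[0,0]))+180)%360-180); a=float(np.clip(a,-turn,turn))
        s=T[:3,:3].T@d; rows.append([int(round(q)) for q in s]+[round(a,1)])
        T[:3,3]+=T[:3,:3]@(np.array(rows[-1][:3])/1000); T[:3,:3]=T[:3,:3]@R.from_euler('z',a,degrees=True).as_matrix()
        if L<step: break
    print(rows); return T
def rep():
    T=tool(); s=state(); z=T[:3,2]
    print("t",round(s["time"],2),"pos",T[:3,3].round(4),"z",z.round(3),"tilt",round(np.degrees(np.arccos(-z[2])),1),"toward az",round(np.degrees(np.arctan2(z[1],z[0]))),"yaw",round(np.degrees(np.arctan2(T[1,0],T[0,0])),1),"q",s["joint_pos"].round(3))
E
python3 -c "
from h import *
T=plan([.44,.28,.32],96)
plan([.44,.28,.32],96,T=T);rep()"
```

```text
[[17, -42, 2, -8.5], [23, -39, 2, -8.5], [29, -35, 2, -8.5], [33, -30, 2, -8.5], [38, -25, 2, -8.5], [41, -19, 2, -8.5], [43, -13, 2, -8.5], [45, -6, 2, -8.5]]
[[45, 0, 2, -8.5], [44, 7, 2, -4.5], [44, 11, 2, 0.0], [44, 11, 2, -0.0], [44, 10, 2, 0.0], [44, 11, 3, -0.0], [44, 10, 2, 0.0], [44, 11, 3, -0.0]]
t 16.2 pos [ 0.2834 -0.9239  0.2523] z [-0.036  0.111 -0.993] tilt 6.7 toward az 108 yaw 15.1 q [-1.347  1.161  0.055 -0.011  2.042 -0.045]
```

step_arm([
  [17,-42,2,-8.5],
  [23,-39,2,-8.5],
  [29,-35,2,-8.5],
  [33,-30,2,-8.5],
  [38,-25,2,-8.5],
  [41,-19,2,-8.5],
  [43,-13,2,-8.5],
  [45,-6,2,-8.5],
])

```text
time: 17.0
tool_pos: [0.3569, -0.6191, 0.3547]
tool_rot: [0.019, 0.774, 0.633, -0.006]
contact_force: [0.5, -0.5, 0.7]
gripper_width: 1.0
```

```bash
python3 -c "
from h import *
rep()
T=plan([.44,.28,.32],96)"
```

```text
t 17.0 pos [ 0.3569 -0.6191  0.3547] z [ 0.015 -0.037 -0.999] tilt 2.3 toward az -67 yaw 78.5 q [-1.151e+00  1.950e-01  1.256e+00 -1.000e-03  1.650e+00 -9.510e-01]
[[45, -5, 0, -8.5], [45, 2, 0, -8.5], [44, 8, 0, -0.5], [44, 9, 0, 0.0], [44, 9, 0, -0.0], [44, 9, 0, 0.0], [44, 9, 0, -0.0], [44, 9, 0, -0.0]]
```

step_arm([
  [45,-5,0,-8.5],
  [45,2,0,-8.5],
  [44,8,0,-0.5],
  [44,9,0,0],
  [44,9,0,0],
  [44,9,0,0],
  [44,9,0,0],
  [44,9,0,0],
])

```text
time: 17.8
tool_pos: [0.4019, -0.2634, 0.4457]
tool_rot: [0.119, 0.664, 0.737, -0.028]
contact_force: [1.9, 0.6, 0.2]
gripper_width: 0.999
```

```bash
python3 -c "
from h import *
rep()
T=plan([.40,.27,.32],96,n=16)"
```

```text
t 17.8 pos [ 0.4019 -0.2634  0.4457] z [ 0.138 -0.199 -0.97 ] tilt 14.0 toward az -55 yaw 95.2 q [-0.698 -0.481  1.732 -0.064  1.654 -0.814]
[[45, 4, 1, -0.8], [45, 4, 1, 0.0], [45, 4, 1, -0.0], [45, 4, 1, 0.0], [45, 4, 1, -0.0], [45, 4, 1, 0.0], [45, 5, 2, -0.0], [45, 4, 1, 0.0], [45, 5, 2, -0.0], [45, 4, 1, -0.0], [45, 5, 2, -0.0], [45, 4, 1, -0.0], [5, 1, 0, -0.0]]
```

step_arm([
  [-40,30,0,0],
  [40,-30,0,0],
  [-40,30,0,0],
  [40,-30,0,0],
  [-40,30,0,0],
  [40,-30,0,0],
])

```text
time: 18.4
tool_pos: [0.4081, -0.2627, 0.4563]
tool_rot: [0.131, 0.66, 0.74, -0.026]
contact_force: [-0.5, -0.5, -5.5]
gripper_width: 1.0
```

```bash
python3 -c "
from h import *
rep()
T=plan([.43,.27,.32],96,n=16)"
```

```text
t 18.4 pos [ 0.4081 -0.2627  0.4563] z [ 0.159 -0.211 -0.964] tilt 15.3 toward az -53 yaw 95.6 q [-0.69  -0.481  1.717 -0.061  1.645 -0.817]
[[45, 6, 2, -0.4], [45, 6, 2, 0.0], [45, 6, 2, -0.0], [45, 6, 2, 0.0], [45, 6, 2, -0.0], [45, 6, 2, 0.0], [45, 6, 2, -0.0], [45, 6, 2, 0.0], [45, 6, 2, -0.0], [44, 7, 1, -0.0], [45, 6, 2, -0.0], [44, 7, 1, -0.0], [7, 1, 1, -0.0]]
```

```bash
python3 -c "
from h import *
T=plan([.385,-.50,.31],None,n=8,step=47)
T=tool();o=np.array([.6,-.8,0]);print((T[:3,:3].T@o*50).round())"
```

```text
[[-33, -12, 31, 0], [-33, -12, 32, 0], [-33, -12, 32, 0], [-33, -13, 32, 0], [-33, -12, 32, 0], [-29, -12, 28, 0]]
[-42.  24.  13.]
```

step_arm([
  [-33,-12,31,0],
  [-33,-12,32,0],
  [-33,-12,32,0],
  [-33,-13,32,0],
  [-33,-12,32,0],
  [-29,-12,28,0],
])

```text
time: 19.0
tool_pos: [0.3947, -0.5071, 0.4181]
tool_rot: [0.204, 0.647, 0.733, -0.038]
contact_force: [0.7, 0.1, 0.2]
gripper_width: 1.001
```

step_arm([
  [-43,25,0,0],
  [43,-25,0,0],
  [-43,25,0,0],
  [43,-25,0,0],
  [-43,25,0,0],
  [43,-25,0,0],
  [-43,25,0,0],
  [43,-25,0,0],
])

```text
time: 19.8
tool_pos: [0.3968, -0.5173, 0.3967]
tool_rot: [0.169, 0.655, 0.736, -0.029]
contact_force: [-1.6, 0.8, -0.6]
gripper_width: 1.0
```

```bash
python3 -c "
from h import *
rep()"
```

```text
t 19.8 pos [ 0.3968 -0.5173  0.3967] z [ 0.212 -0.264 -0.941] tilt 19.8 toward az -51 yaw 95.0 q [-1.054 -0.153  1.568  0.054  1.386 -1.17 ]
```

step_arm([
  [-43,25,10,0],
  [43,-25,10,0],
  [-43,25,10,0],
  [43,-25,10,0],
  [-43,25,10,0],
  [43,-25,10,0],
  [-43,25,10,0],
  [43,-25,10,0],
])

```text
time: 20.6
tool_pos: [0.4173, -0.5405, 0.2942]
tool_rot: [0.109, 0.662, 0.741, -0.01]
contact_force: [-1.4, 0.5, -0.1]
gripper_width: 1.004
```

```bash
python3 -c "
from h import *
rep()"
```

```text
t 20.6 pos [ 0.4173 -0.5405  0.2942] z [ 0.149 -0.159 -0.976] tilt 12.6 toward az -47 yaw 95.8 q [-1.042  0.019  1.555  0.049  1.354 -1.16 ]
```

step_arm([
  [-36,35,0,0],
  [36,-35,0,0],
  [-36,35,0,0],
  [36,-35,0,0],
  [-36,35,0,0],
  [36,-35,0,0],
  [-36,35,0,0],
  [36,-35,0,0],
])

```text
time: 21.4
tool_pos: [0.4331, -0.5413, 0.2318]
tool_rot: [0.031, 0.667, 0.744, 0.012]
contact_force: [-2.5, 2.1, -2.1]
gripper_width: 0.997
```

```bash
python3 -c "
from h import *
rep()
T=plan([.51,-.1,.25],96,n=16,step=40)
T=plan([.46,.29,.24],96,n=16,step=40,T=T)"
```

```text
t 21.4 pos [ 0.4331 -0.5413  0.2318] z [ 0.062 -0.023 -0.998] tilt 3.8 toward az -21 yaw 96.2 q [-1.02   0.174  1.482  0.041  1.433 -1.134]
[[38, 11, -2, 0.2], [38, 11, -2, 0.0], [38, 11, -2, 0.0], [38, 11, -2, 0.0], [38, 11, -2, 0.0], [38, 11, -2, -0.0], [38, 11, -2, -0.0], [38, 11, -2, -0.0], [38, 11, -2, -0.0], [38, 11, -2, -0.0], [38, 11, -3, -0.0], [12, 3, -1, -0.0]]
[[40, -1, 0, -0.0], [40, -1, 0, -0.0], [40, -1, 0, -0.0], [40, -1, 0, -0.0], [40, -1, 0, -0.0], [40, -1, 0, -0.0], [40, -1, 0, -0.0], [40, -1, -1, -0.0], [40, 0, 0, -0.0], [33, 0, -1, -0.0]]
```

```bash
python3 -c "
from h import *
T=plan([.59,-.18,.26],96,n=16,step=45)
T=plan([.46,.29,.25],96,n=16,step=45,T=T)"
```

```text
[[39, 22, -3, 0.2], [39, 22, -3, 0.0], [39, 22, -3, 0.0], [39, 22, -3, 0.0], [39, 23, -3, 0.0], [39, 22, -3, -0.0], [39, 23, -3, -0.0], [39, 23, -3, -0.0], [30, 17, -3, -0.0]]
[[44, -7, -1, -0.0], [44, -7, -1, -0.0], [44, -7, -1, -0.0], [44, -7, -1, -0.0], [44, -8, -1, -0.0], [44, -7, -1, -0.0], [44, -8, -1, -0.0], [44, -7, 0, -0.0], [44, -8, -1, -0.0], [44, -7, 0, -0.0], [41, -7, -1, -0.0]]
```

step_arm([
  [39,22,-3,0],
  [39,22,-3,0],
  [39,22,-3,0],
  [39,22,-3,0],
  [39,23,-3,0],
  [39,22,-3,0],
  [39,22,-3,0],
  [39,22,-3,0],
])

```text
time: 22.2
tool_pos: [0.6022, -0.2296, 0.3565]
tool_rot: [0.112, 0.667, 0.736, 0.016]
contact_force: [1.0, -0.1, -0.7]
gripper_width: 1.002
```

```bash
python3 -c "
from h import *
rep()
T=plan([.46,.29,.25],96,n=16,step=45)"
```

```text
t 22.2 pos [ 0.6022 -0.2296  0.3565] z [ 0.186 -0.127 -0.974] tilt 13.0 toward az -34 yaw 94.9 q [-0.467 -0.088  1.558 -0.03   1.447 -0.565]
[[44, -8, 1, -1.1], [44, -7, 1, -0.0], [44, -7, 1, -0.0], [44, -8, 1, -0.0], [44, -7, 1, -0.0], [44, -7, 1, -0.0], [44, -8, 1, -0.0], [44, -7, 1, -0.0], [44, -8, 1, -0.0], [44, -7, 1, -0.0], [44, -8, 1, -0.0], [44, -7, 0, -0.0], [13, -2, 1, -0.0]]
```

step_arm([
  [6,30,8,0],
  [34,-36,8,0],
  [6,30,8,0],
  [34,-36,8,0],
  [6,30,8,0],
  [34,-36,8,0],
  [6,30,8,0],
  [34,-36,8,0],
])

```text
time: 23.0
tool_pos: [0.6091, -0.0917, 0.3206]
tool_rot: [0.143, 0.662, 0.735, 0.028]
contact_force: [-1.5, 0.8, 1.7]
gripper_width: 1.0
```

```bash
python3 -c "
from h import *
rep()"
```

```text
t 23.0 pos [ 0.6091 -0.0917  0.3206] z [ 0.247 -0.147 -0.958] tilt 16.7 toward az -31 yaw 94.8 q [-0.23  -0.18   1.707 -0.09   1.336 -0.325]
```

step_arm([
  [-25,43,8,0],
  [25,-43,8,0],
  [-25,43,8,0],
  [25,-43,8,0],
  [-25,43,8,0],
  [25,-43,8,0],
  [-25,43,8,0],
  [25,-43,8,0],
])

```text
time: 23.8
tool_pos: [0.6282, -0.1056, 0.243]
tool_rot: [0.098, 0.664, 0.742, 0.006]
contact_force: [-1.6, 1.3, 1.0]
gripper_width: 1.0
```

```bash
python3 -c "
from h import *
rep();print(state()['joint_vel'].round(2))"
```

```text
t 23.8 pos [ 0.6282 -0.1056  0.243 ] z [ 0.153 -0.12  -0.981] tilt 11.2 toward az -38 yaw 95.8 q [-0.249 -0.034  1.69  -0.081  1.307 -0.346]
[ 0.12 -0.98  1.09  0.02  0.09  0.09]
```

step_arm([
  [-28,40,-8,0],
  [28,-40,-8,0],
  [-28,40,-8,0],
  [28,-40,-8,0],
  [-28,40,-8,0],
  [28,-40,-8,0],
  [0,0,0,0],
])

```text
time: 24.5
tool_pos: [0.6263, -0.1091, 0.2477]
tool_rot: [0.049, 0.664, 0.746, -0.016]
contact_force: [0.0, -0.4, 0.8]
gripper_width: 0.999
```

```bash
python3 -c "
from h import *
rep();print(state()['joint_vel'].round(2));
T=plan([.46,.29,.25],96,n=20,step=28)"
```

```text
t 24.5 pos [ 0.6263 -0.1091  0.2477] z [ 0.052 -0.09  -0.995] tilt 6.0 toward az -60 yaw 96.5 q [-0.257  0.027  1.615 -0.075  1.427 -0.364]
[-0.04  0.16 -0.29 -0.03 -0.11 -0.01]
[[27, -8, -3, 0.5], [27, -8, -3, -0.0], [27, -8, -3, 0.0], [27, -8, -3, -0.0], [27, -8, -3, 0.0], [27, -8, -3, -0.0], [27, -8, -3, -0.0], [27, -8, -3, -0.0], [27, -8, -3, -0.0], [27, -8, -3, -0.0], [27, -8, -3, -0.0], [27, -8, -3, -0.0], [27, -8, -3, -0.0], [27, -8, -3, -0.0], [27, -8, -4, -0.0], [7, -2, -1, -0.0]]
```

step_arm([
  [27,-8,-1,0],
  [27,-8,-1,0],
  [27,-8,-1,0],
  [27,-8,-1,0],
  [27,-8,-1,0],
  [27,-8,-1,0],
  [27,-8,-1,0],
  [27,-8,-1,0],
])

```text
time: 25.3
tool_pos: [0.5777, 0.0984, 0.3421]
tool_rot: [0.123, 0.665, 0.735, 0.042]
contact_force: [0.2, -0.2, 0.4]
gripper_width: 1.0
```

```bash
python3 -c "
from h import *
rep();print(state()['joint_vel'].round(2));
T=plan([.46,.295,.24],96,n=20,step=30)"
```

```text
t 25.3 pos [0.5777 0.0984 0.3421] z [ 0.237 -0.102 -0.966] tilt 14.9 toward az -23 yaw 94.9 q [ 0.102 -0.223  1.706 -0.127  1.431  0.006]
[ 0.53 -0.21  0.   -0.11  0.01  0.53]
[[26, -14, 6, -1.1], [26, -13, 6, -0.0], [26, -13, 6, -0.0], [26, -13, 6, -0.0], [26, -13, 6, -0.0], [26, -13, 6, -0.0], [26, -13, 6, -0.0], [26, -14, 6, -0.0], [11, -5, 3, -0.0]]
```

step_arm([
  [-23,44,0,0],
  [23,-44,0,0],
  [-23,44,0,0],
  [23,-44,0,0],
  [-23,44,0,0],
  [23,-44,0,0],
  [-23,44,0,0],
  [23,-44,0,0],
])

```text
time: 26.1
tool_pos: [0.5746, 0.1028, 0.3617]
tool_rot: [0.131, 0.663, 0.735, 0.055]
contact_force: [-1.0, 0.3, 1.6]
gripper_width: 0.997
```

```bash
python3 -c "
from h import *
rep();print(state()['joint_vel'].round(2));
T=plan([.46,.295,.24],96,n=20,step=45)"
```

```text
t 26.1 pos [0.5746 0.1028 0.3617] z [ 0.266 -0.093 -0.959] tilt 16.4 toward az -19 yaw 95.1 q [ 0.108 -0.251  1.7   -0.123  1.434  0.005]
[ 0.4  -1.04  1.01 -0.01  0.18  0.33]
[[38, -21, 12, -0.9], [38, -20, 12, -0.0], [38, -20, 12, -0.0], [38, -20, 12, -0.0], [38, -21, 12, -0.0], [26, -14, 8, -0.0]]
```

step_arm([
  [-18,43,16,0],
  [18,-43,16,0],
  [-18,43,16,0],
  [18,-43,16,0],
  [-18,43,8,0],
  [18,-43,8,0],
  [-18,43,0,0],
  [18,-43,0,0],
])

```text
time: 26.9
tool_pos: [0.5962, 0.0884, 0.2846]
tool_rot: [0.112, 0.663, 0.739, 0.038]
contact_force: [-0.0, 0.5, 1.2]
gripper_width: 1.0
```

```bash
python3 -c "
from h import *
rep();print(state()['joint_vel'].round(2))"
```

```text
t 26.9 pos [0.5962 0.0884 0.2846] z [ 0.215 -0.092 -0.972] tilt 13.5 toward az -23 yaw 95.5 q [ 0.074 -0.154  1.737 -0.111  1.35  -0.021]
[ 0.26 -0.93  0.95  0.01  0.21  0.21]
```

step_arm([
  [-20,45,-4,0],
  [18,-40,0,0],
  [-20,45,-4,0],
  [18,-40,0,0],
  [-20,45,-4,0],
  [18,-40,0,0],
  [-20,45,-4,0],
  [18,-40,0,0],
])

```text
time: 27.7
tool_pos: [0.5997, 0.0787, 0.2728]
tool_rot: [0.081, 0.664, 0.743, 0.01]
contact_force: [-1.0, 1.7, 1.3]
gripper_width: 0.998
```

```bash
python3 -c "
from h import *
rep();print(state()['joint_vel'].round(2))"
```

```text
t 27.7 pos [0.5997 0.0787 0.2728] z [ 0.133 -0.093 -0.987] tilt 9.4 toward az -35 yaw 96.0 q [ 0.054 -0.093  1.694 -0.101  1.412 -0.048]
[ 0.27 -1.01  1.02  0.03  0.19  0.21]
```

```bash
python3 -c "
from h import *
T=plan([.450,.305,.235],96,n=20,step=48)"
```

```text
[[43, -22, -1, -0.0], [43, -22, -1, -0.0], [43, -22, 0, -0.0], [43, -22, -1, -0.0], [42, -22, 0, -0.0], [29, -16, -1, -0.0]]
```

step_arm([
  [43,-10,0,0],
  [43,-22,0,0],
  [43,-22,0,0],
  [0,0,0,0],
  [43,-22,0,0],
  [43,-22,0,0],
  [0,0,0,0],
])

```text
time: 28.4
tool_pos: [0.5078, 0.2936, 0.3217]
tool_rot: [0.114, 0.666, 0.734, 0.071]
contact_force: [0.2, -0.4, 0.8]
gripper_width: 0.998
```

```bash
python3 -c "
from h import *
rep()
T=plan([.450,.305,.235],96,n=20,step=48)
im,d,E,p=grab('wrist');save('w1',im)
print(boxes_of('wrist','driver_grip')[:2])
P=cloud(d,E,p); hsv=cv2.cvtColor(im,cv2.COLOR_RGB2HSV); H,S,V=[hsv[...,i].astype(int) for i in range(3)]
m=(H>5)&(H<16)&(S>170)&(V>90)&(d>0)&(P[...,2]>.11)
Q=P[m]
if len(Q):
  t=Q[Q[:,2]>np.percentile(Q[:,2],98)-.006]; print(len(t),t.mean(0),cv2.minAreaRect((t[:,:2]*1000).astype(np.float32)))
"
```

```text
t 28.4 pos [0.5078 0.2936 0.3217] z [ 0.262 -0.047 -0.964] tilt 15.4 toward az -10 yaw 95.0 q [ 0.475 -0.206  1.725 -0.165  1.409  0.387]
[[10, -35, 31, -1.0], [11, -35, 31, -0.0], [2, -6, 6, -0.0]]
[{'box': [192.0, 118.4, 53.4, 58.9], 'p': 0.91}]
1264 [0.45884771 0.30354576 0.17606812] ((458.9632873535156, 303.1320495605469), (33.16963577270508, 22.895828247070312), 8.641600608825684)
```

```bash
cat >> h.py <<'E'
def graspgoal(back,c=(.459,.3033,.150)):
    z=tool()[:3,2]; return np.array(c)+z*(.019-back)
E
python3 -c "
from h import *
T=plan(graspgoal(.085),98.6,n=20,step=44)"
```

```text
[[10, -31, 29, -3.8], [12, -31, 29, -0.1], [11, -29, 28, -0.0]]
```

step_arm([
  [10,-31,29,-3.8],
  [12,-31,29,0],
  [11,-29,28,0],
  [0,0,0,0],
])

```text
time: 28.9
tool_pos: [0.4539, 0.3066, 0.2368]
tool_rot: [0.126, 0.645, 0.749, 0.086]
contact_force: [0.1, -1.0, -0.8]
gripper_width: 0.999
```

```bash
python3 -c "
from h import *
rep()
T=plan(graspgoal(.07),98.6,n=20,step=30)"
```

```text
t 28.9 pos [0.4539 0.3066 0.2368] z [ 0.301 -0.033 -0.953] tilt 17.6 toward az -6 yaw 97.9 q [ 0.554 -0.284  1.935 -0.198  1.252  0.444]
[[2, -16, 25, -0.7], [1, -5, 8, -0.0]]
```

step_arm([
  [2,-16,25,-0.7],
  [1,-6,10,0],
  [0,0,25,0],
  [0,0,0,0],
])

```text
time: 29.3
tool_pos: [0.4645, 0.3053, 0.193]
tool_rot: [0.134, 0.642, 0.748, 0.101]
contact_force: [-0.0, -0.5, -1.3]
gripper_width: 0.997
```

```bash
python3 -c "
from h import *
rep()
T=plan(graspgoal(0),98.6,n=20,step=25)"
```

```text
t 29.3 pos [0.4645 0.3053 0.193 ] z [ 0.329 -0.021 -0.944] tilt 19.3 toward az -4 yaw 98.1 q [ 0.543 -0.252  1.987 -0.209  1.136  0.452]
[[1, -8, 24, -0.5], [1, -8, 24, -0.0], [0, -3, 10, -0.0]]
```

step_arm([
  [1,-12,24,0],
  [1,-11,24,0],
  [0,-4,10,0],
  [0,0,0,0],
])

```text
time: 29.7
tool_pos: [0.4703, 0.3046, 0.1462]
tool_rot: [0.139, 0.643, 0.745, 0.112]
contact_force: [-1.1, 0.6, 0.1]
gripper_width: 1.002
```

```bash
python3 -c "
from h import *
rep()
T=plan(graspgoal(0),98.6,n=20,step=25)"
```

```text
t 29.7 pos [0.4703 0.3046 0.1462] z [ 0.352 -0.011 -0.936] tilt 20.6 toward az -2 yaw 97.7 q [ 0.537 -0.209  2.036 -0.225  1.019  0.481]
[[0, -9, 12, -0.9]]
```

step_arm([
  [0,-9,10,-0.9],
  [0,0,0,0],
])

```text
time: 29.9
tool_pos: [0.468, 0.3041, 0.1378]
tool_rot: [0.141, 0.637, 0.749, 0.114]
contact_force: [-0.2, -0.0, 0.4]
gripper_width: 0.999
```

step_arm([
  [0,0,0,0],
  [0,0,0,0],
  [0,0,0,0],
  [0,0,0,0],
], claw=0)

```text
time: 30.3
tool_pos: [0.4691, 0.3054, 0.1428]
tool_rot: [0.142, 0.637, 0.749, 0.116]
contact_force: [-8.4, -0.9, 11.0]
gripper_width: 0.486
```

```bash
python3 -c "
from h import *
rep(); print(state()['contact_force'])"
```

```text
t 30.3 pos [0.4691 0.3054 0.1428] z [ 0.36  -0.007 -0.933] tilt 21.1 toward az -1 yaw 98.5 q [ 0.54  -0.212  2.047 -0.228  1.003  0.472]
[-8.44848227 -0.92574078 11.01738432]
```

step_arm([
  [0,0,-15,0],
  [0,0,-25,0],
  [0,0,-40,0],
  [0,0,-45,0],
  [0,0,0,0],
])

```text
time: 30.8
tool_pos: [0.4187, 0.3048, 0.2579]
tool_rot: [0.138, 0.638, 0.75, 0.109]
contact_force: [0.0, 0.5, -1.0]
gripper_width: 0.406
```

```bash
python3 -c "
from h import *
rep(); print(state()['contact_force'],state()['gripper_width'])
im,d,E,p=grab('side');save('s2',im[120:330,180:480]);print(boxes_of('side','driver_grip')[:1])
im,d,E,p=grab('scene');
a=cv2.imread('pics/s2.png');b=im[100:310,230:530,::-1]
cv2.imwrite('pics/g1.png',cv2.resize(np.hstack([a,b]),None,fx=1.3,fy=1.3))"
```

```text
t 30.8 pos [0.4187 0.3048 0.2579] z [ 0.345 -0.013 -0.939] tilt 20.2 toward az -2 yaw 98.5 q [ 0.596 -0.404  1.998 -0.216  1.266  0.471]
[ 0.02370737  0.45182694 -0.98725493] 0.4062120427286966
[{'box': [296.7, 211.6, 33.8, 59.1], 'p': 0.7}]
```

View pics/g1.png

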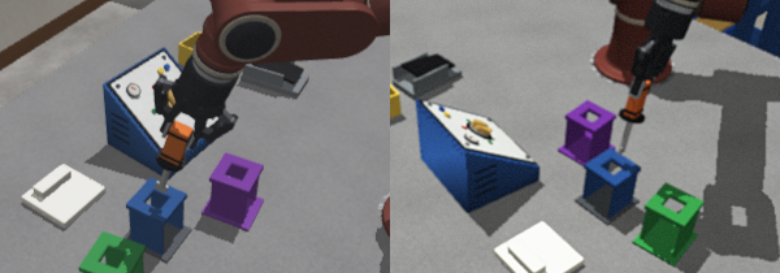

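```bash
cat >> h.py <<'E'
N=np.array([-.567,.083,.819]); MOUTH=np.array([.5815,.0545,.1215])
E
python3 -c "
from h import *
T=plan([.47,.04,.25],81.7,n=20,step=48,turn=4)"
```

```text
[[-48, 1, 4, 4.0], [-48, 5, 4, 4.0], [-47, 8, 4, 4.0], [-47, 11, 4, 4.0], [-46, 14, 4, 1.7], [-25, 9, 2, 0.1]]
```

step_arm([
  [-48,1,4,4],
  [-48,5,4,4],
  [-47,8,4,4],
  [-47,11,4,4],
  [-46,14,4,1.7],
  [-40,12,2,0],
])

```text
time: 31.55
tool_pos: [0.4653, 0.0198, 0.2329]
tool_rot: [0.111, 0.748, 0.645, 0.113]
contact_force: [0.4, 0.1, -2.2]
gripper_width: 0.399
```

```bash
python3 -c "
from h import *
rep(); print(state()['joint_vel'].round(2))"
```

```text
t 31.55 pos [0.4653 0.0198 0.2329] z [ 0.311 -0.02  -0.95 ] tilt 18.2 toward az -4 yaw 81.8 q [-0.13  -0.593  2.16   0.022  1.259  0.013]
[-1.14  0.04 -0.    0.39 -0.   -1.19]
```

step_arm([
  [25,20,-18,0],
  [25,27,-18,0],
  [0,0,0,0],
])

```text
time: 31.85
tool_pos: [0.5047, 0.0481, 0.2725]
tool_rot: [0.107, 0.758, 0.635, 0.103]
contact_force: [-0.8, -0.7, -1.9]
gripper_width: 0.388
```

```bash
python3 -c "
from h import *
rep(); print(state()['joint_vel'].round(2))
z=tool()[:3,2]; plan(MOUTH+.035*N-.119*z,81.7,step=20)
im,d,E,p=grab('wrist');save('w3',im)
cv2.imwrite('pics/w3.png',im[...,::-1])
for l in ('slot_mouth','driver_tip','console'): print(l,boxes_of('wrist',l)[:2])
P=cloud(d,E,p); h=(P-MOUTH)@N
hsv=cv2.cvtColor(im,cv2.COLOR_RGB2HSV); H,S=hsv[...,0].astype(int),hsv[...,1].astype(int)
m=(abs(h)<.006)&(np.linalg.norm(P-MOUTH,axis=-1)<.045)&(d>0)&(S>70)&(H<35); print(m.sum(),P[m].mean(0),(P[m].min(0)+P[m].max(0))/2)
"
```

```text
t 31.85 pos [0.5047 0.0481 0.2725] z [ 0.293 -0.031 -0.956] tilt 17.1 toward az -6 yaw 80.1 q [-0.041 -0.468  2.011 -0.02   1.299  0.138]
[-0.06 -0.01  0.11 -0.02  0.05 -0.01]
[[12, 12, 11, -1.6], [4, 4, 3, -0.1]]
slot_mouth [{'box': [331.0, 135.7, 52.6, 51.5], 'p': 0.58}]
driver_tip [{'box': [273.4, 180.9, 96.5, 143.3], 'p': 0.86}]
console [{'box': [241.9, 39.7, 249.2, 232.8], 'p': 0.82}]
1624 [0.58289059 0.05287152 0.11975855] [0.58335364 0.05270063 0.11859084]
```

View pics/w3.png

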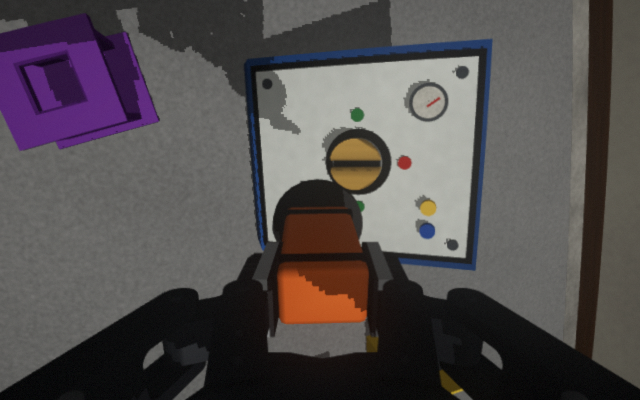

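```bash
python3 -c "
from h import *
im,d,E,p=grab('wrist'); T=tool(); P=cloud(d,E,p); Q=(P-T[:3,3])@T[:3,:3]
hsv=cv2.cvtColor(im,cv2.COLOR_RGB2HSV); H,S,V=[hsv[...,i].astype(int) for i in range(3)]
m=(H>3)&(H<16)&(S>180)&(V>60)&(d>0)&(np.linalg.norm(Q,axis=-1)<.15)
q=Q[m]; print('orange tool',np.percentile(q,[1,50,99],axis=0).round(4))
for v in (205,215,240,256,262,270,300,318): print(v,Q[v,320].round(4), im[v,320])
# mouth: ray of slot centre onto plane
r=E[:3,:3]@ray(p,357,162); t=((MOUTH-E[:3,3])@N)/(r@N); print('mouth',E[:3,3]+t*r)
for u,v in ((340,150),(375,150),(340,175),(375,178)): print(((P[v,u]-MOUTH)@N).round(4),end=' ')
# slot end pixels -> azimuth of slot
a=[E[:3,3]+((MOUTH-E[:3,3])@N)/((E[:3,:3]@ray(p,u,v))@N)*(E[:3,:3]@ray(p,u,v)) for u,v in ((331,162.5),(380,163.5))]
w=a[1]-a[0]; up=np.array([.819*.99,-.819*.144,.567]); lat=np.cross(N,up); print('slot angle deg',np.degrees(np.arctan2(w@lat,w@up)), 'tooly',np.degrees(np.arctan2(T[:3,1]@lat,T[:3,1]@up)))
"
```

```text
orange tool [[-0.0137 -0.0169 -0.0298]
 [ 0.005  -0.0016 -0.0274]
 [ 0.0117  0.015   0.0227]]
205 [ 0.013  -0.0023  0.0403] [30 26 24]
215 [ 0.0121 -0.0022  0.025 ] [78 39 22]
240 [ 0.0094 -0.002  -0.002 ] [79 37 19]
256 [ 0.0092 -0.0019 -0.0183] [26 17 12]
262 [ 0.0089 -0.0018 -0.0231] [76 35 16]
270 [ 0.0081 -0.0018 -0.028 ] [98 45 18]
300 [-0.0039 -0.0018 -0.0282] [197  94  39]
318 [-0.0119 -0.0018 -0.0274] [190  87  35]
mouth [0.57919497 0.05598029 0.11975419]
-0.002 -0.0045 -0.0011 -0.0025 slot angle deg -0.22555117777954822 tooly -1.8906278677867652
```

```bash
cat >> h.py <<'E'
TIP=np.array([.0075,-.0015,.128]); MOUTH=np.array([.581,.0545,.1185])
def tipplan(goal,turns,T=None):
    "goal: tip world pos reached linearly over rows with given turns"
    T=tool() if T is None else T.copy(); rows=[]; n=len(turns)
    for i,a in enumerate(turns):
        cur=T[:3,:3]@TIP+T[:3,3]; tgt=cur+(np.array(goal)-cur)/(n-i)
        R2=T[:3,:3]@R.from_euler('z',a,degrees=True).as_matrix()
        s=T[:3,:3].T@(tgt-R2@TIP-T[:3,3])*1000; rows.append([round(float(q),1) for q in s]+[a])
        T[:3,3]+=T[:3,:3]@s/1000; T[:3,:3]=R2
    print(rows); return T
def tiprep():
    T=tool(); v=T[:3,:3]@TIP+T[:3,3]-MOUTH; up=np.array([.811,-.118,.567]); lat=np.cross(N,up)
    print("tip: up",(v@up*1000).round(1),"lat",(v@lat*1000).round(1),"out",(v@N*1000).round(1),"F",state()["contact_force"].round(1),"tooly",np.degrees(np.arctan2(T[:3,1]@lat,T[:3,1]@up)).round(1))
E
python3 -c "
from h import *
tiprep(); tipplan(MOUTH+.008*N,[-1.7,0,0])"
```

```text
tip: up -19.1 lat -8.1 out 46.9 F [-0.9  0.4 -1.2] tooly -1.9
[[3.0, 10.2, 10.4, -1.7], [2.6, 10.0, 10.4, 0], [2.6, 10.0, 10.4, 0]]
```

step_arm([
  [3,10,10,-1.7],
  [3,10,10,0],
  [2,10,10,0],
  [0,0,0,0],
])

```text
time: 32.5
tool_pos: [0.5367, 0.0525, 0.2443]
tool_rot: [0.106, 0.747, 0.649, 0.098]
contact_force: [-1.4, -0.5, -2.6]
gripper_width: 0.392
```

```bash
python3 -c "
from h import *
rep();tiprep(); tipplan(MOUTH+.003*N,[0,0])
a,d,E,p=grab('side'); b,d,E2,p2=grab('scene')
save('c1',np.hstack([cv2.resize(a[150:250,250:370],(390,325)),cv2.resize(b[150:250,230:350],(390,325))]))"
```

```text
t 32.5 pos [0.5367 0.0525 0.2443] z [ 0.284 -0.031 -0.958] tilt 16.6 toward az -6 yaw 82.0 q [-0.029 -0.357  1.977 -0.024  1.233  0.116]
tip: up -5.4 lat 0.5 out 7.2 F [-1.4 -0.5 -2.6] tooly 0.1
[[-0.3, 3.2, 1.1, 0], [-0.3, 3.2, 1.1, 0]]
```

View pics/c1.png

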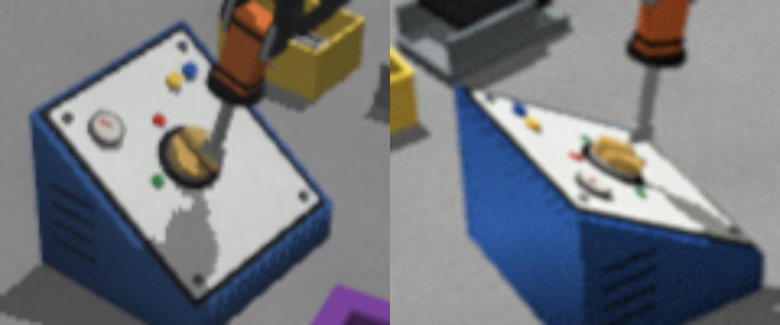

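```bash
python3 -c "
from h import *
def proj(n,X):
    p=camera_params(n);E=np.array(p['extrinsics']);c=E[:3,:3].T@(X-E[:3,3]);a=c[:2]/c[2];a=a*(1+p['k1']*(a@a));K=np.array(p['mtx']);return np.array([K[0,0]*a[0]+K[0,2],K[1,1]*a[1]+K[1,2]])
T=tool();tip=T[:3,:3]@TIP+T[:3,3]
for n,o in(('side',(250,150)),('scene',(230,150))):
    for X in (tip,MOUTH): print(n,((proj(n,X)-o)*3.25).round())
ls=[]
for n,u,v in(('side',316.2,196.5),('scene',306.9,192.5)):
    p=camera_params(n);E=np.array(p['extrinsics']);r=E[:3,:3]@ray(p,u,v);ls.append((E[:3,3],r/np.linalg.norm(r)))
A=sum(np.eye(3)-np.outer(r,r) for o,r in ls);b=sum((np.eye(3)-np.outer(r,r))@o for o,r in ls);X=np.linalg.solve(A,b)
print(X,tip,X-tip,T[:3,:3].T@(X-T[:3,3]))
"
```

```text
side [204. 149.]
side [197. 149.]
scene [242. 142.]
scene [233. 149.]
[0.56286295 0.05430573 0.12201653] [0.5726382  0.05625427 0.12260672] [-0.00977526 -0.00194855 -0.00059019] [ 0.00420702 -0.01067447  0.12583521]
```

step_arm([
  [0,10,-48,0],
  [0,45,-20,0],
  [0,50,0,0],
  [0,50,0,0],
  [0,50,0,0],
  [0,50,0,0],
  [0,50,0,0],
])

```text
time: 33.3
tool_pos: [0.7987, 0.0159, 0.4022]
tool_rot: [0.106, 0.746, 0.65, 0.099]
contact_force: [-0.3, 0.8, -1.6]
gripper_width: 0.388
```

step_arm([
  [0,-50,0,0],
  [0,-50,0,0],
  [0,-50,0,0],
  [0,-50,0,0],
  [0,-50,0,0],
])

```text
time: 33.8
tool_pos: [0.5813, 0.0454, 0.3137]
tool_rot: [0.101, 0.747, 0.65, 0.093]
contact_force: [-0.4, 0.1, -1.0]
gripper_width: 0.387
```

```bash
python3 -c "
from h import *
rep();tiprep();print(state()['joint_vel'].round(2))"
```

```text
t 33.8 pos [0.5813 0.0454 0.3137] z [ 0.271 -0.031 -0.962] tilt 15.8 toward az -6 yaw 82.1 q [-0.04  -0.263  1.787 -0.02   1.342  0.101]
tip: up 69.3 lat -0.3 out 38.7 F [-0.4  0.1 -1. ] tooly 0.3
[ 0.09 -1.13  1.17 -0.02 -0.06  0.09]
```

```bash
cat >> h.py <<'E'
TIP=np.array([.006,-.008,.127])
E
python3 -c "
from h import *
tiprep(); tipplan(MOUTH+.012*N,[0,0])"
```

```text
tip: up 63.5 lat -1.9 out 41.7 F [-0.4  0.1 -1. ] tooly 0.3
[[0.8, -25.3, 24.6, 0], [0.8, -25.3, 24.6, 0]]
```

step_arm([
  [1,-16,25,0],
  [1,-23,23,0],
  [0,0,0,0],
])

```text
time: 34.1
tool_pos: [0.549, 0.0528, 0.2539]
tool_rot: [0.101, 0.747, 0.651, 0.093]
contact_force: [-0.1, -0.6, -2.9]
gripper_width: 0.387
```

```bash
python3 -c "
from h import *
rep();tiprep(); tipplan(MOUTH+.002*N,[0,0])
a,d,E,p=grab('side'); b,d,E2,p2=grab('scene')
save('c2',np.hstack([cv2.resize(a[150:250,250:370],(390,325)),cv2.resize(b[150:250,230:350],(390,325))]))"
```

```text
t 34.1 pos [0.549  0.0528 0.2539] z [ 0.269 -0.03  -0.963] tilt 15.7 toward az -6 yaw 82.2 q [-0.028 -0.319  1.93  -0.024  1.257  0.114]
tip: up 2.3 lat 0.8 out 11.8 F [-0.1 -0.6 -2.9] tooly 0.4
[[-0.5, 0.5, 5.0, 0], [-0.5, 0.5, 5.0, 0]]
```

View pics/c2.png

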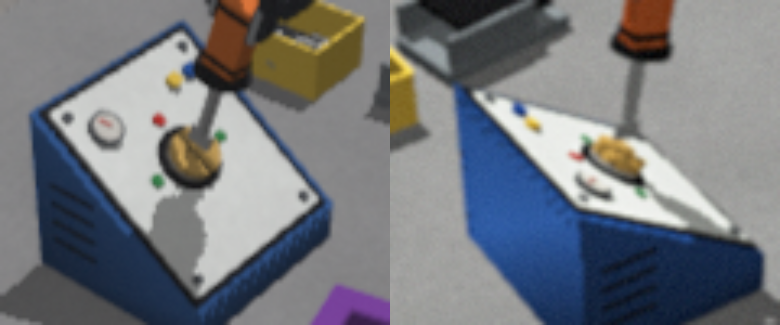

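step_arm([
  [-0.5,1,8,0],
  [-0.3,2,8,0],
  [0,2,6,0],
])

```text
time: 34.5
tool_pos: [0.5703, 0.049, 0.2486]
tool_rot: [0.11, 0.746, 0.649, 0.101]
contact_force: [0.5, -0.7, -2.3]
gripper_width: 0.388
```

```bash
python3 -c "
from h import *
tiprep();print(state()['ft_torque'].round(2))"
```

```text
tip: up 19.9 lat 0.2 out -6.2 F [ 0.5 -0.7 -2.3] tooly 0.3
[-0.45  0.19 -0.17]
```

step_arm([
  [0,-12,3,0],
  [0,-10,4,0],
  [0,0,0,0],
])

```text
time: 34.8
tool_pos: [0.5538, 0.0505, 0.2381]
tool_rot: [0.112, 0.746, 0.649, 0.102]
contact_force: [-3.7, 0.4, -2.1]
gripper_width: 0.388
```

```bash
python3 -c "
from h import *
rep();tiprep();tipplan(MOUTH-.016*N,[0,0])"
```

```text
t 34.8 pos [0.5538 0.0505 0.2381] z [ 0.298 -0.035 -0.954] tilt 17.5 toward az -7 yaw 82.1 q [-0.03  -0.318  1.959 -0.028  1.196  0.115]
tip: up 1.2 lat -0.8 out -5.6 F [-3.7  0.4 -2.1] tooly 0.3
[[0.4, 1.0, 5.1, 0], [0.4, 1.0, 5.1, 0]]
```

step_arm([
  [0.4,-2,7,0],
  [0.4,-1,7,0],
])

```text
time: 35.0
tool_pos: [0.5576, 0.0507, 0.229]
tool_rot: [0.116, 0.745, 0.648, 0.106]
contact_force: [-16.4, -2.4, 32.0]
gripper_width: 0.386
```

```bash
python3 -c "
from h import *
rep();tiprep()"
```

```text
t 35.0 pos [0.5576 0.0507 0.229 ] z [ 0.308 -0.037 -0.951] tilt 18.1 toward az -7 yaw 82.1 q [-0.028 -0.308  1.968 -0.03   1.167  0.118]
tip: up 0.3 lat -0.1 out -15.7 F [-16.4  -2.4  32. ] tooly 0.3
```

```bash
cat >> h.py <<'E'
def turnplan(n,push=.003,a=8.5,lat=0,up=0):
    T=tool(); c=T[:3,:3]@TIP+T[:3,3]; rows=[]
    for i in range(n):
        T0=T.copy(); R2=T[:3,:3]@R.from_euler('z',a,degrees=True).as_matrix()
        s=T[:3,:3].T@(c-push*N-R2@TIP-T[:3,3])*1000; rows.append([round(float(q),1) for q in s]+[a])
        T[:3,:3]=R2; T[:3,3]=c-R2@TIP
    print(rows)
E
python3 -c "
from h import *
turnplan(6)"
```

```text
[[-1.1, -0.1, 2.9, 8.5], [-1.0, -0.1, 2.9, 8.5], [-0.9, -0.1, 2.9, 8.5], [-0.8, -0.2, 2.9, 8.5], [-0.7, -0.2, 2.9, 8.5], [-0.5, -0.3, 2.9, 8.5]]
```

step_arm([
  [-1.1,-0.1,3,8.5],
  [-1,-0.1,3,8.5],
  [-0.9,-0.1,3,8.5],
  [-0.8,-0.2,3,8.5],
])

```text
time: 35.4
tool_pos: [0.5558, 0.0492, 0.2287]
tool_rot: [0.076, 0.905, 0.398, 0.132]
contact_force: [-13.2, 0.1, 15.8]
gripper_width: 0.388
```

```bash
python3 -c "
from h import *
rep();tiprep();print(state()['ft_torque'].round(2));turnplan(8)"
```

```text
t 35.4 pos [0.5558 0.0492 0.2287] z [ 0.3   -0.033 -0.953] tilt 17.6 toward az -6 yaw 48.8 q [-0.033 -0.308  1.967 -0.025  1.177  0.715]
tip: up 2.4 lat 2.0 out -16.0 F [-13.2   0.1  15.8] tooly -35.6
[-0.02  2.37 -0.  ]
[[-0.6, -0.2, 2.9, 8.5], [-0.5, -0.3, 2.9, 8.5], [-0.4, -0.4, 2.9, 8.5], [-0.4, -0.5, 2.9, 8.5], [-0.3, -0.6, 2.9, 8.5], [-0.2, -0.7, 2.9, 8.5], [-0.2, -0.9, 2.9, 8.5], [-0.2, -1.0, 2.9, 8.5]]
```

step_arm([
  [-0.6,-0.2,3.2,8.5],
  [-0.5,-0.3,3.2,8.5],
  [-0.4,-0.4,3.2,8.5],
  [-0.4,-0.5,3.2,8.5],
  [-0.3,-0.6,3,8.5],
  [-0.2,-0.7,3,8.5],
  [-0.2,-0.9,2.5,8.5],
])

```text
time: 36.1
tool_pos: [0.5558, 0.0536, 0.2257]
tool_rot: [-0.001, 0.983, -0.109, 0.151]
contact_force: [-8.9, -0.4, 10.8]
gripper_width: 0.386
```

```bash
python3 -c "
from h import *
rep();tiprep();print(state()['ft_torque'].round(2));
a,d,E,p=grab('side'); b,d,E2,p2=grab('scene')
save('c3',np.hstack([cv2.resize(a[150:250,250:370],(390,325)),cv2.resize(b[150:250,230:350],(390,325))]))"
```

```text
t 36.1 pos [0.5558 0.0536 0.2257] z [ 0.296 -0.031 -0.955] tilt 17.3 toward az -6 yaw -13.0 q [-0.025 -0.302  1.967 -0.026  1.175  1.773]
tip: up 9.0 lat 4.4 out -20.9 F [-8.9 -0.4 10.8] tooly -94.5
[-0.19  1.6   0.05]
```

View pics/c3.png

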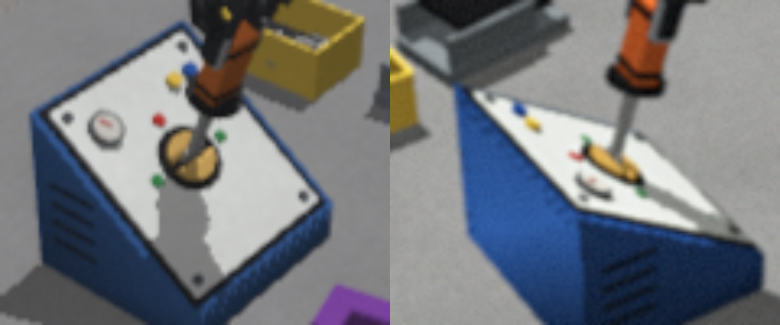

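```bash
cat >> h.py <<'E'
D=np.array([.058,-.045,.99]); D/=np.linalg.norm(D); HOLE=np.array([.459,.3033,.1])
def stand(h,step=45,n=12,T=None):
    "tip to height h on the hole's axis line (driver axis through hole centre at z=.1)"
    T=tool() if T is None else T; w=T[:3,:3]@D
    tip=HOLE+w*(h-HOLE[2])/w[2]; print("tipgoal",tip.round(3)); return plan(tip-T[:3,:3]@TIP,None,step=step,n=n,T=T)
E
python3 -c "
from h import *
T=tool();print((T[:3,:3].T@N*20).round(1))
T[:3,3]+=.08*N
stand(.14,T=T,step=48)"
```

```text
[ -6.1   0.2 -19. ]
tipgoal [0.444 0.303 0.14 ]
[[-30, -38, -2, 0], [-30, -38, -2, 0], [-29, -38, -2, 0], [-30, -38, -2, 0], [-30, -38, -1, 0], [-15, -20, -1, 0]]
```

step_arm([
  [-3,0,-10,0],
  [-8,0,-25,0],
  [-10,0,-32,0],
  [-12,-15,-25,0],
  [-30,-38,-2,0],
  [-30,-38,-2,0],
  [-30,-38,-2,0],
  [0,0,0,0],
])

```text
time: 37.0
tool_pos: [0.4318, 0.2156, 0.284]
tool_rot: [-0.004, 0.983, -0.109, 0.146]
contact_force: [-0.0, -0.0, -2.5]
gripper_width: 0.387
```

```bash
python3 -c "
from h import *
rep()
stand(.14,step=48)
im,d,E,p=grab('side');save('c4',cv2.resize(im[150:250,250:370],(390,325)))"
```

```text
t 37.0 pos [0.4318 0.2156 0.284 ] z [ 0.289 -0.023 -0.957] tilt 16.8 toward az -5 yaw -13.0 q [ 0.384 -0.503  2.016 -0.133  1.367  2.185]
tipgoal [0.444 0.303 0.14 ]
[[-28, -38, 6, 0], [-27, -36, 6, 0]]
```

View pics/c4.png

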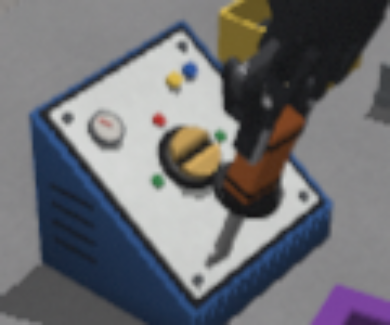

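step_arm([
  [-26,-36,4,0],
  [-26,-35,4,0],
  [0,0,0,0],
  [0,0,0,0],
])

```text
time: 37.45
tool_pos: [0.4025, 0.2934, 0.2609]
tool_rot: [-0.002, 0.983, -0.112, 0.146]
contact_force: [-0.5, -0.4, -2.4]
gripper_width: 0.386
```

```bash
python3 -c "
from h import *
rep()
stand(.14,step=48)
a,d,E,p=grab('side'); b,d,E2,p2=grab('scene')
save('c5',np.hstack([cv2.resize(a[210:310,240:360],(390,325)),cv2.resize(b[170:270,340:460],(390,325))]))
def proj(n,X):
    p=camera_params(n);E=np.array(p['extrinsics']);c=E[:3,:3].T@(X-E[:3,3]);a=c[:2]/c[2];a=a*(1+p['k1']*(a@a));K=np.array(p['mtx']);return np.array([K[0,0]*a[0]+K[0,2],K[1,1]*a[1]+K[1,2]])
T=tool();tip=T[:3,:3]@TIP+T[:3,3];print(tip)
for n,o in(('side',(240,210)),('scene',(340,170))):
    for X in (tip,HOLE,tip-.08*T[:3,:3]@D): print(n,((proj(n,X)-o)*3.25).round())"
```

```text
t 37.45 pos [0.4025 0.2934 0.2609] z [ 0.287 -0.028 -0.957] tilt 16.8 toward az -6 yaw -13.3 q [ 0.583 -0.422  1.998 -0.188  1.34   2.403]
tipgoal [0.444 0.303 0.14 ]
[[-4, -6, 0, 0]]
[0.44674332 0.29559865 0.14154609]
side [214. 161.]
side [193. 203.]
side [250.  96.]
scene [208. 136.]
scene [199. 187.]
scene [244.  44.]
```

View pics/c5.png

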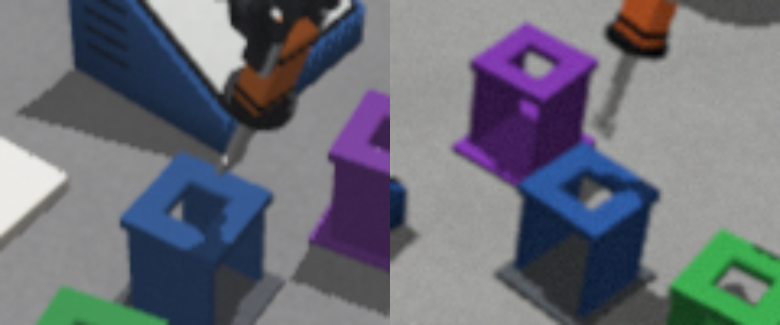

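```bash
python3 -c "
from h import *
stand(.105,step=30); T=tool(); print((T[:3,:3]@D).round(3))"
```

```text
tipgoal [0.457 0.303 0.105]
[[-2, -7, 29, 0], [-1, -1, 9, 0]]
[ 0.351  0.003 -0.936]
```

step_arm([
  [-5,-7,25,0],
  [-4,-2,12,0],
  [0,0,0,0],
])

```text
time: 37.85
tool_pos: [0.4102, 0.2995, 0.2244]
tool_rot: [-0.003, 0.982, -0.117, 0.148]
contact_force: [-0.2, -0.2, -2.0]
gripper_width: 0.386
```

```bash
python3 -c "
from h import *
rep();print(state()['contact_force'].round(1));T=tool();print((T[:3,:3]@TIP+T[:3,3]).round(4))
stand(.065,step=25)"
```

```text
t 37.85 pos [0.4102 0.2995 0.2244] z [ 0.291 -0.028 -0.956] tilt 17.0 toward az -6 yaw -13.9 q [ 0.586 -0.376  2.025 -0.195  1.266  2.431]
[-0.2 -0.2 -2. ]
[0.4545 0.3023 0.105 ]
tipgoal [0.472 0.303 0.065]
[[3, -2, 25, 0], [2, -1, 18, 0]]
```

step_arm([
  [2,-2,25,0],
  [0,-1,20,0],
  [0,0,0,0],
])

```text
time: 38.15
tool_pos: [0.4285, 0.2991, 0.1844]
tool_rot: [-0.004, 0.982, -0.118, 0.149]
contact_force: [-0.4, 0.2, -2.5]
gripper_width: 0.391
```

```bash
python3 -c "
from h import *
rep();print(state()['contact_force'].round(1));T=tool();print((T[:3,:3]@TIP+T[:3,3]).round(4), (T[:3,:3]@(TIP-.08*D)+T[:3,3]).round(4))
stand(.035,step=25)"
```

```text
t 38.15 pos [0.4285 0.2991 0.1844] z [ 0.294 -0.028 -0.955] tilt 17.2 toward az -5 yaw -14.1 q [ 0.564 -0.309  2.042 -0.197  1.176  2.43 ]
[-0.4  0.2 -2.5]
[0.4733 0.3019 0.0652] [0.4446 0.3017 0.1399]
tipgoal [0.484 0.303 0.035]
[[1, -2, 25, 0], [0, -1, 7, 0]]
```

step_arm([
  [0,-2,20,0],
  [0,-1,10,0],
  [0,0,0,0],
])

```text
time: 38.45
tool_pos: [0.4405, 0.3009, 0.16]
tool_rot: [-0.005, 0.981, -0.12, 0.152]
contact_force: [-0.7, -0.2, -2.0]
gripper_width: 0.389
```

```bash
python3 -c "
from h import *
rep();print(state()['contact_force'].round(1));T=tool();print((T[:3,:3]@TIP+T[:3,3]).round(4), (T[:3,:3]@(TIP-.08*D)+T[:3,3]).round(4))
a,d,E,p=grab('side'); b,d,E2,p2=grab('scene')
save('c6',np.hstack([cv2.resize(a[210:310,240:360],(390,325)),cv2.resize(b[170:270,340:460],(390,325))]))"
```

```text
t 38.45 pos [0.4405 0.3009 0.16  ] z [ 0.299 -0.026 -0.954] tilt 17.5 toward az -5 yaw -14.3 q [ 0.554 -0.26   2.046 -0.201  1.117  2.435]
[-0.7 -0.2 -2. ]
[0.4859 0.3039 0.041 ] [0.4568 0.3036 0.1156]
```

View pics/c6.png

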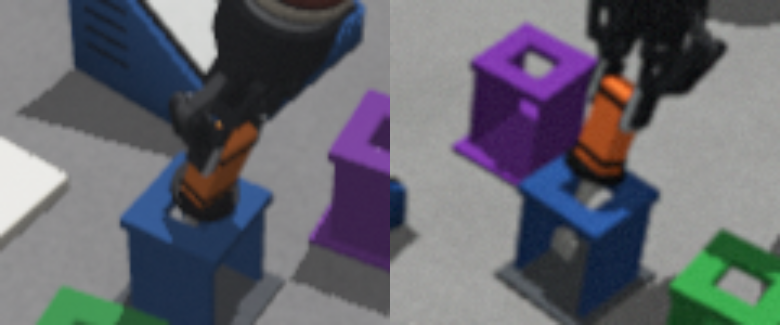

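step_arm([
  [0,0,6,0],
  [0,0,4,0],
])

```text
time: 38.75
tool_pos: [0.4449, 0.302, 0.1543]
tool_rot: [-0.007, 0.981, -0.12, 0.154]
contact_force: [-0.2, -0.8, -2.6]
gripper_width: 0.383
```

step_arm([
  [0,0,0,0],
  [0,0,0,0],
  [0,0,0,0],
  [0,0,0,0],
], claw=100)

```text
time: 39.15
tool_pos: [0.4463, 0.3028, 0.1568]
tool_rot: [-0.008, 0.98, -0.119, 0.156]
contact_force: [0.6, -0.1, -0.7]
gripper_width: 0.996
```

```bash
python3 -c "
from h import *
rep();print(state()['contact_force'].round(1))
a,d,E,p=grab('side'); b,d,E2,p2=grab('scene')
save('c7',np.hstack([cv2.resize(a[210:310,240:360],(390,325)),cv2.resize(b[170:270,340:460],(390,325))]))"
```

```text
t 39.15 pos [0.4463 0.3028 0.1568] z [ 0.309 -0.021 -0.951] tilt 18.0 toward az -4 yaw -14.4 q [ 0.551 -0.249  2.044 -0.203  1.097  2.435]
[ 0.6 -0.1 -0.7]
```

View pics/c7.png

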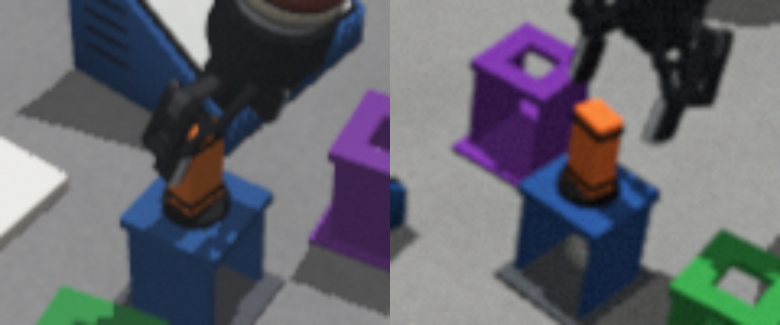

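step_arm([
  [0,0,-20,0],
  [0,0,-40,0],
  [0,0,-45,0],
  [0,0,-45,0],
  [0,0,0,0],
  [0,0,0,0],
])

```text
time: 39.85
tool_pos: [0.3976, 0.3054, 0.3034]
tool_rot: [-0.008, 0.981, -0.12, 0.155]
contact_force: [-0.2, 0.5, -1.0]
gripper_width: 0.998
```

```bash
python3 -c "
from h import *
rep()
a,d,E,p=grab('side'); P=cloud(d,E,p); hsv=cv2.cvtColor(a,cv2.COLOR_RGB2HSV); H,S,V=[hsv[...,i].astype(int) for i in range(3)]
m=(H>5)&(H<16)&(S>170)&(V>90)&(P[...,2]>.11)&(P[...,0]<.55)&(P[...,0]>.38)&(P[...,1]>.2); Q=P[m]; t=Q[Q[:,2]>Q[:,2].max()-.006]; print('top',t.mean(0),Q[:,2].max())
b,d,E2,p2=grab('scene')
save('c8',np.hstack([cv2.resize(a[150:270,240:384],(390,325)),cv2.resize(b[150:270,300:444],(390,325))]))"
```

```text
t 39.85 pos [0.3976 0.3054 0.3034] z [ 0.306 -0.022 -0.952] tilt 17.8 toward az -4 yaw -14.4 q [ 0.615 -0.436  1.941 -0.199  1.397  2.439]
top [0.45755254 0.30424444 0.17394915] 0.17706906627896601
```

View pics/c8.png

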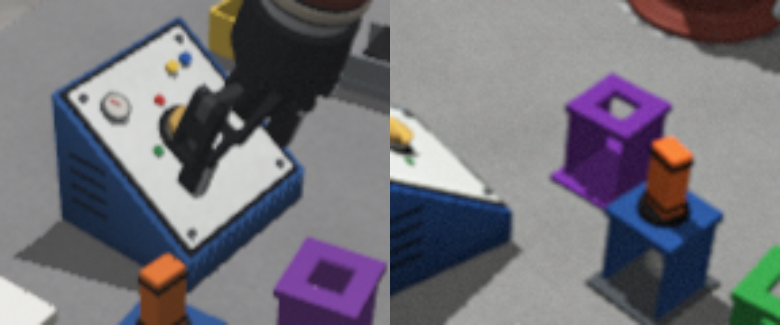

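```bash
python3 -c "
from h import *
im,d,E,p=grab('scene'); P=cloud(d,E,p); c=np.array([.6,.058,.110]); h=(P-c)@N
m=(np.linalg.norm(P-MOUTH,axis=-1)<.05)&(h>.01)&(d>0); print('boss h',m.sum(),np.median(h[m]),np.percentile(h[m],90)); print(job_done())"
```

```text
boss h 106 0.016271755353142087 0.018269489372451105
the job is handed in; nothing more can be done
None
```

The job is handed in at about 39.9 s of the 51 s allowed. `job_done` gives no verdict, so these are my own checks.

**What I did:** I took the orange screwdriver from the blue stand and set its bit in the slot. I pushed the screw in until I measured about 35 N along its axis, where the spring alone gives at most 13 N. I then turned the tool about 95° clockwise while still pushing, drew the screwdriver straight out, hung it back in the blue stand and backed the gripper off.

**Last checks:**
- **Screw:** its slot is in line with the two green dots. The head stands about 16–18 mm above the cover, with a median of 16.3 mm against 16.0 mm at the start from the same camera.
- **Screwdriver:** it hangs upright, with its handle top at (0.458, 0.304, 0.174). The same side camera put it at (0.458, 0.305, 0.174) at the start.
- **Gripper:** it is open and clear of everything. I did not re-measure the pedal, bin and plate, but no move came near them.

**Checks that failed or disagreed:**
- **Tilt:** the move interface cannot set the tool's tilt on purpose, and it drifted on fast rows. About half the run went on finding and managing this. I drove the screw with the tool about 17° from vertical instead of 35°, relying on the slot's play.
- **Bit position:** two measurements of it differed by about 10 mm. I used a value in between, and the push force then showed the bit was in the slot.
- **Joint 3:** while I was exploring how to tilt the tool, it rested on its stretched-out end stop at 0.055 rad. The range is given as 0.06, which may be a rounded 0.055, so this could count as passing a joint limit. Hitting the stop once showed a brief wrist reading of 58 N, against a limit of 120 N.

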